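Start a cure in the UV box

TASK

Start the UV curing box with closed fingertips, grasping nothing: first push its open lid gently down until it is fully shut, then switch the mains rocker on by pressing its raised half, then press in the long-exposure key (the one with three pips behind it) until it is fully in, and last press the start button (the larger round one) fully in and let it go. Do not press start before the rest is done, do not press the stop button, and leave the loose things beside the box where they are.

Things in the scene. Friction and masses are not known exactly. Their poses are not given: they have to be found in the camera images.
- uv_box: White UV curing box, fixed to the bench, 285 mm deep (x) and 310 wide (y), with a grey lid hinged at the rear. Origin under its middle on the bench top; x points from its front (control panel, on the robot's side) to its rear, y to its left, z up. Chamber rim 85 mm high; the shut lid's flat top is 116 mm high, its front at x = -59 mm with a 13 mm finger lip before the middle.
- panel_mid (a point): Middle of the sloping control panel, the front 95 mm of the box: it rises to the rear at 14.2 degrees, from 52 to 76 mm high. x points up the slope to the rear, y left, z out of the panel. Controls on its middle line, left to right: mains rocker (y = 112 mm), long-exposure key (47), short-exposure key (-3), start button (-65), stop button (-117).
- lid (a joint): Angle of the lid in rad: 0 fully shut, up to 1.15 open. It starts part open (0.55 to 1.0) and its stiff friction hinge (about 0.75 N m) keeps it at any angle; about 2 to 6 N pressed on its outer part moves it.
- lid_hinge (a point): The middle of the lid's hinge line, which runs along the box's y axis at the rear: 128 mm behind the box's origin and 86 mm up.
- lid_push (a point): Point on the middle line of the lid's flat outer (upper) face, 145 mm from the hinge line and 42 mm from the front edge; that face lies 30 mm above the hinge line when shut. z is its outward normal, x points from the front edge to the hinge. The lid is 314 mm wide.
- mains (a joint): Mains rocker switch in rad: 0 off (rear half, farther from the robot, stands up; as found), 0.28 on (rear half down). It is 44 mm long (front to rear) and 26 mm wide, pivots across its middle and stays where it is left, so press it right down; about 3 N on the raised rear half.
- mains_press (a point): The middle of the top surface of the rocker's rear half, the half to press; 14 mm behind the pivot, which lies 7 mm above the panel. It goes down some 4 mm as the rocker goes over.
- key_long (a joint): Travel of the long-exposure key in m: 0 out (as found), 0.008 fully in. The two exposure keys sit on one seesaw link: as one goes in the other comes out, and they stay where they are left, so press it right in; about 3 N.
- key_long_top (a point): The middle of the top of the long-exposure key, white, 26 x 32 mm, the left one of the two, with three small pips behind it. Pressed down square to the sloping panel.
- key_short (a joint): Travel of the short-exposure key in m: 0.008 in (as found), 0 out.
- start (a joint): Travel of the start button in m: 0 out, 0.006 fully in. A spring returns it; about 5 N fully in.
- start_top (a point): The middle of the top of the start button, round metal, 32 mm across, standing 11 mm out of the panel.
- stop (a joint): Travel of the stop button in m: 0 out, 0.005 fully in. Must not be pressed.
- stop_top (a point): The middle of the top of the stop button, round metal, 20 mm across, at the right end of the panel.
- jar: Loose jar of glass frit, 48 mm across and 74 mm high, standing to the right of the box; origin at its foot.
- bead_tweezers: Loose long tweezers, 222 mm long and 22 mm high, lying to the left of the box; origin under the middle.
- pick: Loose pick with a wooden handle, 192 mm long and 17 mm high, lying to the right of the box beyond the jar; origin under the middle.
- tape: Loose small roll of tape, 53 mm across and 19 mm high, lying to the left of the control panel; origin under the middle.

How it is judged (in metres and radians):
On the way, in this order (a step that is already met when the one before it is completed fails the run):
1. the lid is fully shut (value of joint lid below 0.03 rad), for 0.2 s.
2. the mains rocker is on (value of joint mains above 0.22 rad), for 0.1 s.
3. the long-exposure key is fully in (value of joint key_long above 0.0065 m and value of joint key_short below 0.0015 m), for 0.1 s.
4. the start button is pressed (value of joint start above 0.0045 m), for 0.05 s.
At the end, for the whole second after the job is handed in: The lid is shut (within 0.03 rad), the mains rocker is on (over 0.22 rad), the long-exposure key is fully in (over 6.5 mm) and the short one out (under 1.5 mm), and the start button, after being pressed at least 4.5 mm, is out again (under 1 mm), as is the stop button (all of step 3 and value of joint lid below 0.03 rad and value of joint mains above 0.22 rad and value of joint each of start, stop below 0.001 m); the robot touches nothing.
It fails at once if start is pressed while the lid is open, the mains off or the long exposure not selected (value of joint start above 0.003 m and (value of joint lid above 0.05 rad or value of joint mains below 0.2 rad or value of joint key_long below 0.006 m)).
It fails at once if the stop button is pressed (value of joint stop above 0.0025 m).
It fails at once if the lid is slammed (velocity of joint lid below -3 rad/s).
It fails at once if the lid is lifted further open (value of joint lid above 1.1 rad).
It fails at once if a loose thing beside the box is moved or lifted (distance of any of jar, bead_tweezers, pick, tape from where it was at the start of the episode above 0.02 m).
It also fails if it takes over 51 s, if anything falls off the work surface, if the arm or the gripper's body presses on something with over 40 N, if the wrist force passes 120 N, or if a joint passes its speed limit or range.

ROBOT

A 7-joint arm with a two-finger parallel gripper is mounted at the origin on a cart in front of the work surface, level with it; the furniture and walls round the work are solid. World frame = base frame: x ahead of the robot, y to its left, z up, the work surface at z = 0. Lengths are in mm, angles in rad, forces in N, time in s.
With the tool pointing down it reaches from about 400 to 850 mm from the base axis. Payload 4.5 kg.
Tool frame: the origin (TCP) lies midway between the tips of the shut fingers; the grasp point (between the pads) lies 19 mm behind it; z points along the fingers, y is the direction in which the jaws open and shut (so a half turn about z gives the same grasp; the last joint's range is limited). The gripper opens to 85 mm and grips with 20 to 120 N. Pads are 22 mm wide; open, the fingers measure 114 mm over their backs; the gripper's body (76 mm by 85 mm) begins 54 mm behind the grasp point. The pads swing forward as they close: fully open they stand 13 mm farther back than shut.
Start: joints at [-1.171, 0.689, -0.195, 1.565, 0.157, 0.902, -0.215], TCP at [223.543, 583.68, 231.317] pointing down, gripper open.
Joint ranges: [-3.01, 3.01], [-0.46, 2.08], [-1.47, 1.51], [0.13, 2.56], [-1, 4.14], [0.04, 2.09], [-2.66, 2.66]. Speed limits (rad/s): [2.57, 2.57, 3.14, 3.14, 3.14, 3.14, 3.14].

INTERFACE

Orientations are given as a 3x3 rotation matrix whose columns are the frame's x, y, z axes.
In Python, from workcell import manip gives the robot as it stands. The module is installed in compiled form; this text tells all that it offers.
- The arm moves only by the tool send_rows, never from a script. Its argument "rows" is a list of rows, each an object of numbers: "rx", "ry", "rz": the turn, a rotation vector about the world's x, y, z in rad; "x", "y", "z": the shift along the world's x, y, z in mm; "fingers": the finger opening in mm, from 0 to 85.4. In form: [{"rx": .., "ry": .., "rz": .., "x": .., "y": .., "z": .., "fingers": ..}, ...]. A call has 1 to 8 rows; each row shifts and turns the pose as measured when the row begins; what a row does not reach is not made up. A row lasts 1/12 s, in which the tool goes at most 41.7 mm and 7.16 degrees, less where a joint would pass 70% of its speed; a pose out of reach is approached as far as the arm can. A call is refused whole if a number of a shift passes 41.7 or a number of a turn 0.125, either way. A call with a gripper value outside its range is refused whole. The fingers move at their own pace and stop on an object; "grip_force" is the grip in N (left out, the last holds). Time passes only in rows, so rows that do not move let the fingers close. It gives the time, the measured TCP pose, the force and the opening at its end, in the units of the state.
- manip.read_state(): the state, without advancing time (a new reading comes with each control period).
- manip.capture(name): name is "scene" or "top" or "wrist"; returns the picture (400x640x3 uint8, red, green, blue); there is no depth.
- manip.camera_model(name): a dict with "K" (3x3 intrinsics, pixels), "rvec" (rotation vector, rad) and "tvec" (3), from world to camera coordinates, as OpenCV has them. Camera axes: x right, y down, z forward; pixel columns grow to the right and rows downward; lengths in mm; the calibration is good to about 2 mm. The wrist camera is an equidistant fisheye: a pixel r from the principal point sees the ray r / f radians off the axis. A picture is of the moment at which its call begins: read the wrist's pose just before it. camera_model takes no time and is no camera call; for the wrist camera it gives the pose at the moment of the call.
- manip.sign_off(): hands the job in, once; it reports no verdict.
Trained networks look in the newest picture that a camera, given by its name, has taken for a name from the list of things; names that differ only in an ending like _2 or _b are one class to them, and where a whole thing is asked for, a point or a joint stands for the part that bears it (a point fixed in the world has none). Each returns a list of dicts, best first, with "confidence" (0 to 1); they miss things now and then, are a little off and sometimes report something else, mostly with a low value. They report only what shows in the picture. A call takes as long as a camera call.
- manip.find_in(camera, thing): "location" ([column, row] in pixels, amid what is visible of it).
- manip.cut_out(camera, thing): "pixels" (400x640 bool, what is visible of it) and "location" ([column, row] in pixels, amid what is visible of it).
- manip.landmark_of(camera, thing): "location" ([column, row] in pixels: a listed point, or the origin of a listed thing).
The state is a dict: "time_s": time; "joints": joint angles; "qvel": joint speeds; "joint_efforts": joint torques, N m; "tcp_pos": TCP position; "ee_rot": TCP orientation; "wrist_force": force on the tool from outside, world axes, zero at the start; "ft_torque": the same for the moment, N m; "grip_width": opening from 0.0 (shut) to 1.0 (fully open).
Only numpy, scipy, OpenCV 4.12 (cv2) and the standard library are available. Lean on these libraries where they do the work, as an engineer would, in place of code of your own. Each camera call takes 0.05 s, during which the arm holds its last target.

## Working session

There is one attempt and no reset: what is moved stays moved. The work goes in short steps, Python scripts to look and compute and a tool call to move; the robot and the scene stay as the last step left them, time stands still between calls to the robot, and variables do not carry over. Pictures are saved under pics/ and viewed, and the job is handed in when it is done.

Besides the shell and the picture viewer there is one more tool, called after ">>>" in YAML: its name, and indented under it one key for each argument. send_rows: Moves the arm, as the interface text tells. Its arguments: {"type":"object","properties":{"rows":{"type":"array","items":{"type":"object","properties":{"rx":{"type":"number"},"ry":{"type":"number"},"rz":{"type":"number"},"x":{"type":"number"},"y":{"type":"number"},"z":{"type":"number"},"fingers":{"type":"number"}}}},"grip_force":{"type":"number"}},"required":["rows"]}

```bash
mkdir -p pics; cat > h.py <<'E'
import numpy as np, cv2
from workcell import manip
def save(n,f):
    im=manip.capture(n); cv2.imwrite('pics/'+f,im[:,:,::-1]); return im
def proj(cm,P):
    P=np.atleast_2d(np.asarray(P,float))
    return cv2.projectPoints(P,np.array(cm['rvec'],float),np.array(cm['tvec'],float),np.array(cm['K'],float),None)[0].reshape(-1,2)
E
python3 - <<'E'
from h import *
s=manip.read_state(); print(s['time_s'],s['tcp_pos'],s['ee_rot'],s['wrist_force'],s['grip_width'])
for c in ('scene','top'):
    save(c,c+'0.png'); cm=manip.camera_model(c); print(c,cm)
    for t in ['panel_mid','lid_hinge','lid_push','mains_press','key_long_top','start_top','stop_top','uv_box']:
        r=manip.landmark_of(c,t); print(t,[(np.round(x['location'],1),round(x['confidence'],2)) for x in r[:2]])
print(manip.read_state()['time_s'])
E
```

```text
0.0 [223.35732845 582.98584301 230.46341254] [[-9.33876892e-01  3.57594240e-01 -5.57551329e-04]
 [ 3.57594646e-01  9.33875062e-01 -1.85418974e-03]
 [-1.42364289e-04 -1.93096232e-03 -9.99998126e-01]] [-0.40890885  0.31350621  0.74718192] 1.000154571078979
scene {'K': array([[386.25343958,   0.        , 319.4777796 ],
       [  0.        , 386.25343958, 203.0638001 ],
       [  0.        ,   0.        ,   1.        ]]), 'rvec': array([ 2.00407343, -0.80492744,  0.44846233]), 'tvec': array([-440.04094302,  308.97744801,  547.58195659])}
panel_mid [(array([306.4, 260.6]), 0.95)]
lid_hinge [(array([358.7, 197.7]), 0.84)]
lid_push [(array([340. , 166.5]), 0.62)]
mains_press [(array([260.7, 238.8]), 0.66)]
key_long_top [(array([283.9, 246.6]), 0.47)]
start_top [(array([330.1, 271.8]), 0.75)]
stop_top [(array([356.9, 280.9]), 0.56)]
uv_box [(array([330. , 258.5]), 0.92)]
top {'K': array([[368.33839338,   0.        , 317.03109491],
       [  0.        , 368.33839338, 199.59938354],
       [  0.        ,   0.        ,   1.        ]]), 'rvec': array([ 2.20591883, -2.16403082,  0.04147461]), 'tvec': array([   6.09739816,  599.61810016, 1126.01446074])}
panel_mid [(array([353.6, 239.5]), 0.76)]
lid_hinge [(array([333.4, 164.4]), 0.58)]
lid_push [(array([340.8, 191.7]), 0.55)]
mains_press [(array([312.2, 242.4]), 0.49), (array([354.3, 242.3]), 0.37)]
key_long_top [(array([335.4, 245.2]), 0.54)]
start_top [(array([374. , 235.8]), 0.52)]
stop_top [(array([390.4, 232.3]), 0.57)]
uv_box [(array([343.1, 206.8]), 0.87)]
0.9
```

View pics/scene0.png

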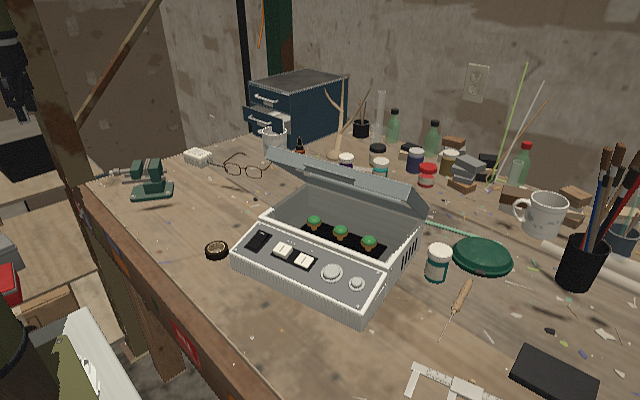

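View pics/top0.png

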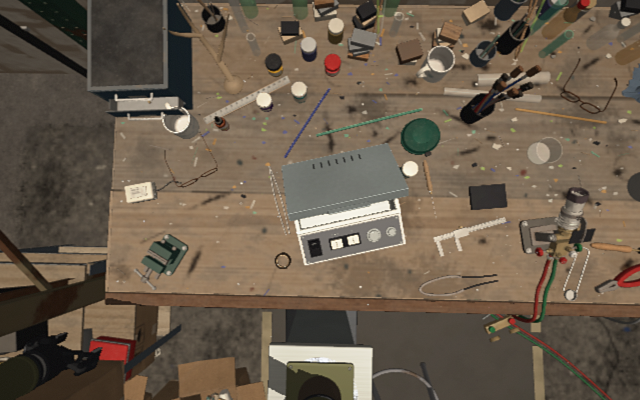

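```bash
cat > fit.py <<'E'
from h import *
from scipy.optimize import least_squares
th=np.radians(14.2)
# box frame
mid=np.array([-142.5+47.5,0,64.])
ux=np.array([np.cos(th),0,np.sin(th)]);uz=np.array([-np.sin(th),0,np.cos(th)])
def pan(x,y,h): return mid+ux*x+np.array([0,y,0])+uz*h
def lidp(a):
    h=np.array([128,0,86.]);v=np.array([-145,0,30.]);c,s=np.cos(a),np.sin(a)
    return h+np.array([c*v[0]+s*v[2],0,-s*v[0]+c*v[2]])
M=pan(0,112,7)
def pts(a): return dict(panel_mid=mid,lid_hinge=np.array([128,0,86.]),lid_push=lidp(a),start_top=pan(0,-65,11),key_long_top=pan(0,47,11),
  stop_top=pan(0,-117,8),mains_press=pan(14,112,11),uv_box=np.zeros(3))
E
cat > run1.py <<'E'
from fit import *
obs={'scene':dict(panel_mid=(306.4,260.6),lid_hinge=(358.7,197.7),lid_push=(340,166.5),mains_press=(260.7,238.8),key_long_top=(283.9,246.6),start_top=(330.1,271.8),stop_top=(356.9,280.9),uv_box=(330,258.5)),
'top':dict(panel_mid=(353.6,239.5),lid_hinge=(333.4,164.4),lid_push=(340.8,191.7),mains_press=(312.2,242.4),key_long_top=(335.4,245.2),start_top=(374,235.8),stop_top=(390.4,232.3),uv_box=(343.1,206.8))}
cms={c:manip.camera_model(c) for c in obs}
def W(p,P):
    c,s=np.cos(p[2]),np.sin(p[2]); return np.array([p[0]+c*P[0]-s*P[1],p[1]+s*P[0]+c*P[1],P[2]])
def res(p,full=False):
    out=[]
    for c in obs:
        Q=pts(p[3])
        for k,v in obs[c].items():
            d=proj(cms[c],W(p,Q[k]))[0]-v; out.append(d)
            if full: print(c,k,d.round(1))
    return np.concatenate(out)
best=min((least_squares(res,[600,0,y,.8],loss='soft_l1',x_scale=[100,100,1,1]) for y in (-.5,0,.5)),key=lambda r:r.cost)
print(best.x,best.cost);res(best.x,True)
for k,P in pts(best.x[3]).items(): print(k,W(best.x,P).round(1))
print('lid0',W(best.x,lidp(0)))
E
python3 run1.py
```

```text
[ 5.75486984e+02 -6.34037071e+01  2.40795295e-01  7.43279580e-01] 25.443928497064505
scene panel_mid [-3.3  0.1]
scene lid_hinge [-1.2  2.5]
scene lid_push [0.4 1.2]
scene mains_press [ 0.5 -5.3]
scene key_long_top [-1.4  2.3]
scene start_top [ 1.3 -2.3]
scene stop_top [-0.2  0.2]
scene uv_box [-1.7  0.8]
top panel_mid [-2.5 -0.8]
top lid_hinge [ 1.1 -0. ]
top lid_push [ 2.6 -2. ]
top mains_press [0.9 1.3]
top key_long_top [ 0.5 -1.9]
top start_top [-0.7 -0.9]
top stop_top [ 0.  -1.6]
top uv_box [-0.3  1.2]
panel_mid [483.2 -86.1  64. ]
lid_hinge [699.8 -32.9  86. ]
lid_push [615.8 -53.5 206.2]
start_top [ 496.1 -149.8   74.7]
key_long_top [469.4 -41.1  74.7]
stop_top [ 509.2 -200.2   71.8]
mains_press [467.1  25.3  78.1]
uv_box [575.5 -63.4   0. ]
lid0 [558.97745778 -67.45778295 116.        ]
```

The scene picture shows the box with its lid part open and the panel at about (306,260). The tape is at (217,250), the jar at (437,262) and the pick at (458,305). In the top view the panel middle is at about (352,240). The fit over both views agrees to within 1-3 px, so I'll check it with an overlay.

```bash
cat > ov.py <<'E'
from fit import *
import sys
def W(p,P):
    c,s=np.cos(p[2]),np.sin(p[2]); return np.array([p[0]+c*P[0]-s*P[1],p[1]+s*P[0]+c*P[1],P[2]])
def lid_pt(a,x,y,z): # x forward distance from hinge, z above hinge
    h=np.array([128,0,86.]);c,s=np.cos(a),np.sin(a)
    return h+np.array([-c*x+s*z,y,s*x+c*z])
def overlay(f,out,cm,p,crop,k=4):
    im=cv2.imread(f);x0,y0,x1,y1=crop
    im=cv2.resize(im[y0:y1,x0:x1],None,fx=k,fy=k,interpolation=cv2.INTER_CUBIC)
    def poly(Q,col):
        q=(proj(cm,[W(p,P) for P in Q])+.5-[x0,y0])*k
        cv2.polylines(im,[q.round().astype(int)],True,col,1,cv2.LINE_AA)
    R=lambda x,y,hx,hy,h:[pan(x+a*hx,y+b*hy,h) for a,b in((-1,-1),(1,-1),(1,1),(-1,1))]
    C=lambda y,r,h:[pan(r*np.cos(t),y+r*np.sin(t),h) for t in np.linspace(0,6.28,30)]
    poly(R(0,0,49,155,0),(0,0,255)); poly(R(0,47,16,13,11),(0,255,0)); poly(R(0,-3,16,13,5),(0,255,0))
    poly(R(0,112,22,13,7),(255,0,0)); poly(C(-65,16,11),(0,255,255)); poly(C(-117,10,8),(255,0,255))
    poly([np.array([-142.5,155,0]),np.array([-142.5,-155,0]),np.array([-142.5,-155,52]),np.array([-142.5,155,52])],(0,0,255))
    poly([lid_pt(p[3],187,157,30),lid_pt(p[3],187,-157,30),lid_pt(p[3],0,-157,30),lid_pt(p[3],0,157,30)],(255,255,0))
    cv2.imwrite(out,im)
if __name__=='__main__':
    p=[575.49,-63.4,.2408,.7433]
    overlay('pics/top0.png','pics/ovt.png',manip.camera_model('top'),p,(260,130,440,280))
    overlay('pics/scene0.png','pics/ovs.png',manip.camera_model('scene'),p,(220,130,440,330),3)
E
python3 ov.py
```

```text
(no output)
```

View pics/ovt.png

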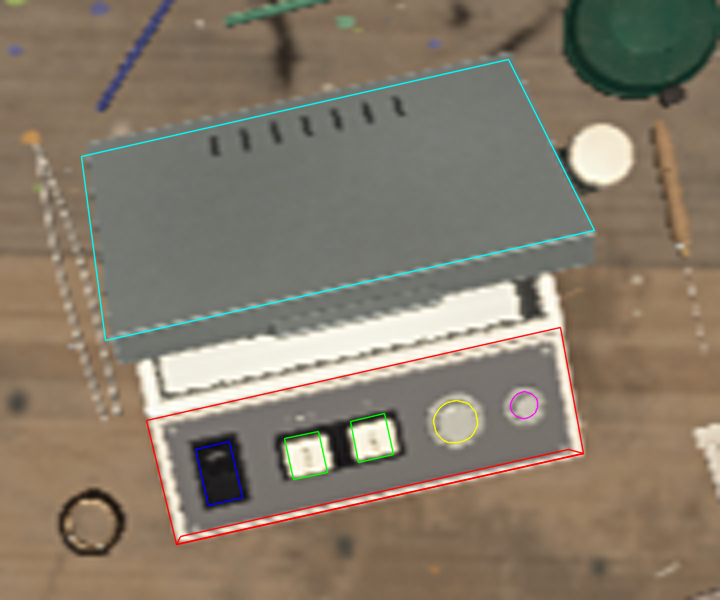

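View pics/ovs.png

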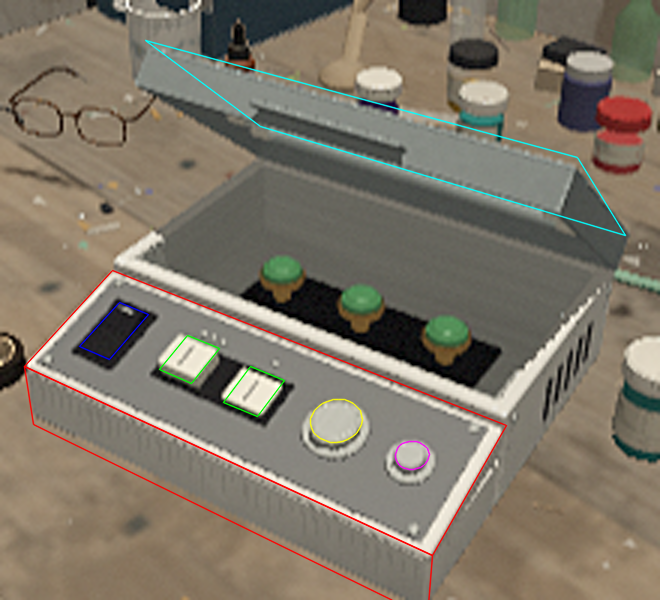

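The overlays match the box, controls and lid to about 1 px, and the lid is at about 0.74 rad. I'll move over the lid with the fingers closing.

>>> send_rows:
  rows:
    - {"x": 17,"y": -32,"z": 12,"rz": 0.076,"fingers": 0}
    - {"x": 17,"y": -32,"z": 12,"rz": 0.076,"fingers": 0}
    - {"x": 20,"y": -33,"z": 12,"rz": 0.076,"fingers": 0}
    - {"x": 20,"y": -34,"z": 12,"rz": 0.076,"fingers": 0}
    - {"x": 20,"y": -34,"z": 12,"rz": 0.076,"fingers": 0}
    - {"x": 20,"y": -34,"z": 10,"rz": 0.076,"fingers": 0}
    - {"x": 20,"y": -34,"z": 6,"rz": 0.076,"fingers": 0}
    - {"x": 20,"y": -34,"z": 4,"rz": 0.076,"fingers": 0}
  grip_force: 40

```text
schema error: expected keys rx, ry, rz, x, y, z, fingers
```

>>> send_rows:
  rows:
    - {"x": 17,"y": -32,"z": 12,"rx": 0,"ry": 0,"rz": 0.076,"fingers": 0}
    - {"x": 17,"y": -32,"z": 12,"rx": 0,"ry": 0,"rz": 0.076,"fingers": 0}
    - {"x": 20,"y": -33,"z": 12,"rx": 0,"ry": 0,"rz": 0.076,"fingers": 0}
    - {"x": 20,"y": -34,"z": 12,"rx": 0,"ry": 0,"rz": 0.076,"fingers": 0}
    - {"x": 20,"y": -34,"z": 12,"rx": 0,"ry": 0,"rz": 0.076,"fingers": 0}
    - {"x": 20,"y": -34,"z": 10,"rx": 0,"ry": 0,"rz": 0.076,"fingers": 0}
    - {"x": 20,"y": -34,"z": 6,"rx": 0,"ry": 0,"rz": 0.076,"fingers": 0}
    - {"x": 20,"y": -34,"z": 4,"rx": 0,"ry": 0,"rz": 0.076,"fingers": 0}
  grip_force: 40

```text
time_s: 1.57
tcp_pos: [371.3, 315.9, 312.7]
ee_rot: [[-0.958, -0.287, -0.004], [-0.287, 0.958, 0.002], [0.004, 0.003, -1.0]]
wrist_force: [1.5, -0.3, 0.2]
grip_width: 0.003
```

>>> send_rows:
  rows:
    - {"x": 20,"y": -34,"z": 0,"rx": 0,"ry": 0,"rz": -0.05,"fingers": 0}
    - {"x": 20,"y": -34,"z": 0,"rx": 0,"ry": 0,"rz": 0,"fingers": 0}
    - {"x": 20,"y": -34,"z": 0,"rx": 0,"ry": 0,"rz": 0,"fingers": 0}
    - {"x": 20,"y": -34,"z": 0,"rx": 0,"ry": 0,"rz": 0,"fingers": 0}
    - {"x": 20,"y": -34,"z": 0,"rx": 0,"ry": 0,"rz": 0,"fingers": 0}
    - {"x": 20,"y": -34,"z": 0,"rx": 0,"ry": 0,"rz": 0,"fingers": 0}
    - {"x": 20,"y": -34,"z": 0,"rx": 0,"ry": 0,"rz": 0,"fingers": 0}
    - {"x": 20,"y": -34,"z": 0,"rx": 0,"ry": 0,"rz": 0,"fingers": 0}

```text
time_s: 2.23
tcp_pos: [538.1, 28.8, 316.7]
ee_rot: [[-0.971, -0.24, 0.004], [-0.24, 0.971, 0.006], [-0.005, 0.005, -1.0]]
wrist_force: [0.6, 1.0, -0.3]
grip_width: -0.003
```

```bash
cat > lidpath.py <<'E'
from ov import *
p=[575.49,-63.4,.2408,.7433]
for r in (160,):
  for a in (.7433,.65,.55,.45,.35,.25,.15,.05,0,-.05):
    print(a,W(p,lid_pt(a,r,0,30)).round(1))
E
python3 lidpath.py
```

```text
0.7433 [605.1 -56.1 216.4]
0.65 [593.7 -58.9 206.7]
0.55 [582.6 -61.7 195.2]
0.45 [572.6 -64.1 182.6]
0.35 [563.8 -66.3 169. ]
0.25 [556.5 -68.1 154.7]
0.15 [550.5 -69.5 139.6]
0.05 [546.1 -70.6 124. ]
0 [544.4 -71.  116. ]
-0.05 [543.2 -71.3 108. ]
```

>>> send_rows:
  rows:
    - {"x": 20,"y": -26,"z": -8,"rx": 0,"ry": 0,"rz": 0,"fingers": 0}
    - {"x": 20,"y": -26,"z": -15,"rx": 0,"ry": 0,"rz": 0,"fingers": 0}
    - {"x": 18,"y": -22,"z": -20,"rx": 0,"ry": 0,"rz": 0,"fingers": 0}
    - {"x": 9,"y": -11,"z": -20,"rx": 0,"ry": 0,"rz": 0,"fingers": 0}
    - {"x": 0,"y": 0,"z": 0,"rx": 0,"ry": 0,"rz": 0,"fingers": 0}

```text
time_s: 2.65
tcp_pos: [612.2, -75.2, 252.5]
ee_rot: [[-0.975, -0.222, 0.012], [-0.222, 0.975, -0.002], [-0.011, -0.005, -1.0]]
wrist_force: [-0.7, 0.3, -0.9]
grip_width: 0.001
```

>>> send_rows:
  rows:
    - {"x": -3,"y": 4,"z": -13,"rx": 0,"ry": 0,"rz": 0,"fingers": 0}
    - {"x": -5,"y": 2,"z": -10,"rx": 0,"ry": 0,"rz": 0,"fingers": 0}
    - {"x": -6,"y": 0,"z": -7,"rx": 0,"ry": 0,"rz": 0,"fingers": 0}
    - {"x": -6,"y": -1,"z": -7,"rx": 0,"ry": 0,"rz": 0,"fingers": 0}

```text
time_s: 2.98
tcp_pos: [594.7, -69.9, 217.2]
ee_rot: [[-0.975, -0.219, 0.019], [-0.219, 0.976, -0.002], [-0.018, -0.006, -1.0]]
wrist_force: [0.6, -2.7, 3.6]
grip_width: 0.0
```

Contact with about 4 N. I'll follow the arc down.

>>> send_rows:
  rows:
    - {"x": -6,"y": 0,"z": -7,"rx": 0,"ry": 0,"rz": 0,"fingers": 0}
    - {"x": -6,"y": 0,"z": -8,"rx": 0,"ry": 0,"rz": 0,"fingers": 0}
    - {"x": -6,"y": 0,"z": -8,"rx": 0,"ry": 0,"rz": 0,"fingers": 0}
    - {"x": -5,"y": 0,"z": -8,"rx": 0,"ry": 0,"rz": 0,"fingers": 0}
    - {"x": -5,"y": 0,"z": -8,"rx": 0,"ry": 0,"rz": 0,"fingers": 0}
    - {"x": -4,"y": 0,"z": -8,"rx": 0,"ry": 0,"rz": 0,"fingers": 0}

```text
time_s: 3.48
tcp_pos: [567.7, -68.4, 178.9]
ee_rot: [[-0.974, -0.222, 0.04], [-0.222, 0.975, -0.006], [-0.038, -0.014, -0.999]]
wrist_force: [-0.0, -1.8, 2.3]
grip_width: -0.001
```

>>> send_rows:
  rows:
    - {"x": -4,"y": 0,"z": -8,"rx": 0,"ry": 0.02,"rz": 0,"fingers": 0}
    - {"x": -4,"y": 0,"z": -8,"rx": 0,"ry": 0.02,"rz": 0,"fingers": 0}
    - {"x": -3,"y": 0,"z": -8,"rx": 0,"ry": 0,"rz": 0,"fingers": 0}
    - {"x": -3,"y": 0,"z": -8,"rx": 0,"ry": 0,"rz": 0,"fingers": 0}
    - {"x": -3,"y": 0,"z": -8,"rx": 0,"ry": 0,"rz": 0,"fingers": 0}
    - {"x": -2,"y": 0,"z": -8,"rx": 0,"ry": 0,"rz": 0,"fingers": 0}

```text
time_s: 3.98
tcp_pos: [549.4, -67.4, 131.7]
ee_rot: [[-0.975, -0.224, 0.003], [-0.224, 0.975, -0.007], [-0.002, -0.008, -1.0]]
wrist_force: [-0.2, -1.1, 2.7]
grip_width: 0.001
```

>>> send_rows:
  rows:
    - {"x": -1,"y": 0,"z": -6,"rx": 0,"ry": 0,"rz": 0,"fingers": 0}
    - {"x": -1,"y": 0,"z": -6,"rx": 0,"ry": 0,"rz": 0,"fingers": 0}
    - {"x": 0,"y": 0,"z": -5,"rx": 0,"ry": 0,"rz": 0,"fingers": 0}
    - {"x": 0,"y": 0,"z": -4,"rx": 0,"ry": 0,"rz": 0,"fingers": 0}

```text
time_s: 4.32
tcp_pos: [546.0, -67.4, 115.6]
ee_rot: [[-0.975, -0.223, 0.003], [-0.223, 0.975, -0.011], [-0.0, -0.011, -1.0]]
wrist_force: [-13.2, 0.1, 59.2]
grip_width: -0.002
```

>>> send_rows:
  rows:
    - {"x": 0,"y": 0,"z": 1,"rx": 0,"ry": 0,"rz": 0,"fingers": 0}
    - {"x": 0,"y": 0,"z": 0,"rx": 0,"ry": 0,"rz": 0,"fingers": 0}
    - {"x": 0,"y": 0,"z": 0,"rx": 0,"ry": 0,"rz": 0,"fingers": 0}
    - {"x": 0,"y": 0,"z": 15,"rx": 0,"ry": 0,"rz": 0,"fingers": 0}
    - {"x": 0,"y": 0,"z": 25,"rx": 0,"ry": 0,"rz": 0,"fingers": 0}

```text
time_s: 4.73
tcp_pos: [542.7, -64.1, 154.7]
ee_rot: [[-0.974, -0.226, -0.005], [-0.226, 0.974, -0.008], [0.006, -0.007, -1.0]]
wrist_force: [-0.1, -0.6, 0.1]
grip_width: -0.002
```

```bash
cat > run2.py <<'E'
from ov import *
save('top','top1.png');save('scene','scene1.png')
p=[575.49,-63.4,.2408,0.0]
overlay('pics/top1.png','pics/ovt1.png',manip.camera_model('top'),p,(260,130,440,280))
overlay('pics/scene1.png','pics/ovs1.png',manip.camera_model('scene'),p,(220,130,440,330),3)
s=manip.read_state();print(s['time_s'],s['tcp_pos'],s['wrist_force'])
E
python3 run2.py
```

```text
4.8333 [546.17470794 -64.07451178 158.42662225] [-0.05223687 -0.369111   -0.2743686 ]
```

View pics/ovt1.png

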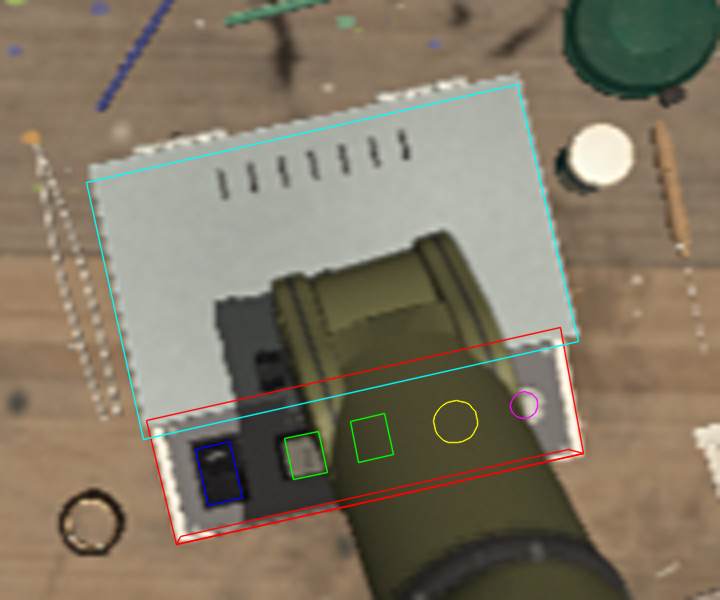

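View pics/ovs1.png

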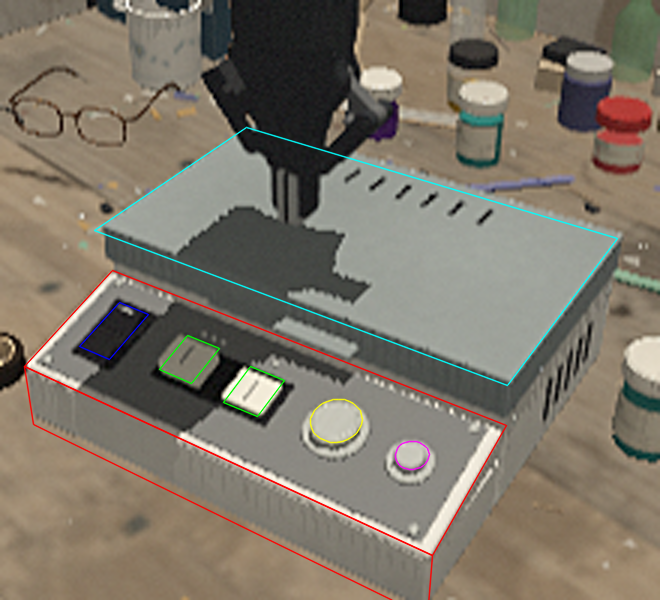

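The lid now lies on the shut outline in both views, with the panel in (150-580, 330-540) of the zoomed top picture. The rocker is next.

>>> send_rows:
  rows:
    - {"x": -20,"y": 22,"z": 0,"rx": 0.015,"ry": -0.06,"rz": 0,"fingers": 0}
    - {"x": -20,"y": 24,"z": 0,"rx": 0.015,"ry": -0.06,"rz": 0,"fingers": 0}
    - {"x": -20,"y": 24,"z": 0,"rx": 0,"ry": 0,"rz": 0.01,"fingers": 0}
    - {"x": -16,"y": 18,"z": -8,"rx": 0,"ry": 0,"rz": 0,"fingers": 0}
    - {"x": -4,"y": 2,"z": -20,"rx": 0,"ry": 0,"rz": 0,"fingers": 0}
    - {"x": 0,"y": 0,"z": 0,"rx": 0,"ry": 0,"rz": 0,"fingers": 0}

```text
time_s: 5.33
tcp_pos: [463.8, 28.9, 127.0]
ee_rot: [[-0.964, -0.23, 0.132], [-0.228, 0.973, 0.03], [-0.135, -0.001, -0.991]]
wrist_force: [-0.8, -0.4, 0.4]
grip_width: 0.001
```

>>> send_rows:
  rows:
    - {"x": 3,"y": -2,"z": -14,"rx": 0,"ry": 0,"rz": 0,"fingers": 0}
    - {"x": 1,"y": -2,"z": -14,"rx": 0,"ry": 0,"rz": 0,"fingers": 0}
    - {"x": 0,"y": 0,"z": 0,"rx": 0,"ry": 0,"rz": 0,"fingers": 0}

```text
time_s: 5.58
tcp_pos: [468.5, 25.8, 102.5]
ee_rot: [[-0.965, -0.232, 0.125], [-0.23, 0.973, 0.029], [-0.129, -0.001, -0.992]]
wrist_force: [0.6, -0.5, -0.3]
grip_width: -0.001
```

```bash
cat > run3.py <<'E'
from ov import *
import sys
n=sys.argv[1]
save('scene','s%s.png'%n)
s=manip.read_state();t=s['tcp_pos'];print(s['time_s'],t.round(1) if hasattr(t,'round') else t,s['wrist_force'])
p=[575.49,-63.4,.2408,0.0]
c,si=np.cos(p[2]),np.sin(p[2]);d=np.array(t)-[p[0],p[1],0];b=np.array([c*d[0]+si*d[1],-si*d[0]+c*d[1],d[2]])
r=b-mid;print('panel coords x,y,h',(r@ux).round(1),r[1].round(1),(r@uz).round(1))
cm=manip.camera_model('scene')
overlay('pics/s%s.png'%n,'pics/os%s.png'%n,cm,p,(220,190,400,320),4)
im=cv2.imread('pics/os%s.png'%n);q=(proj(cm,t)[0]+.5-[220,190])*4
cv2.drawMarker(im,tuple(q.round().astype(int).tolist()),(0,0,255),0,20,1);cv2.imwrite('pics/os%s.png'%n,im)
E
python3 run3.py 3
```

```text
5.6333 [468.5  25.9 103. ] [ 0.29866236  0.06261412 -0.41064437]
panel coords x,y,h 21.6 112.2 34.8
```

View pics/os3.png

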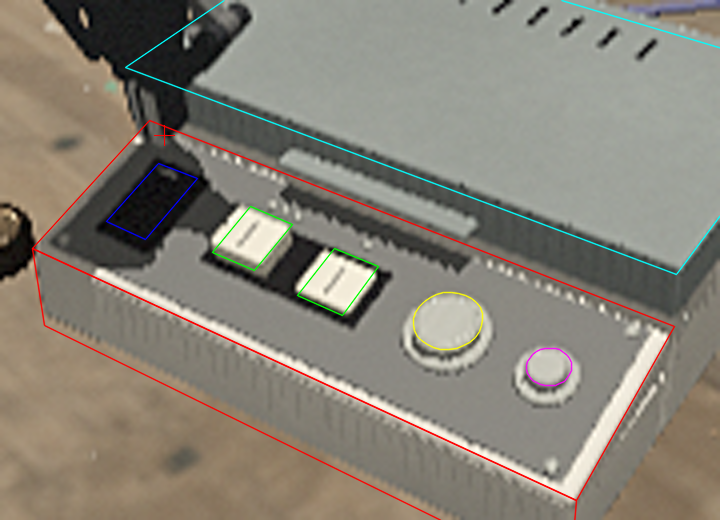

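>>> send_rows:
  rows:
    - {"x": 0,"y": 0,"z": -10,"rx": 0,"ry": 0,"rz": 0,"fingers": 0}
    - {"x": 0,"y": 0,"z": -9,"rx": 0,"ry": 0,"rz": 0,"fingers": 0}
    - {"x": 0,"y": 0,"z": -5,"rx": 0,"ry": 0,"rz": 0,"fingers": 0}

```text
time_s: 5.88
tcp_pos: [471.7, 24.6, 91.2]
ee_rot: [[-0.966, -0.228, 0.125], [-0.227, 0.974, 0.027], [-0.127, -0.002, -0.992]]
wrist_force: [0.2, -0.1, 0.1]
grip_width: -0.004
```

>>> send_rows:
  rows:
    - {"x": -3,"y": 0,"z": -7,"rx": 0,"ry": 0,"rz": 0,"fingers": 0}
    - {"x": -1,"y": 0,"z": -6,"rx": 0,"ry": 0,"rz": 0,"fingers": 0}
    - {"x": 0,"y": 0,"z": -5,"rx": 0,"ry": 0,"rz": 0,"fingers": 0}

```text
time_s: 6.13
tcp_pos: [472.2, 23.0, 81.5]
ee_rot: [[-0.966, -0.227, 0.128], [-0.226, 0.974, 0.023], [-0.13, -0.006, -0.992]]
wrist_force: [-0.4, 0.0, -0.9]
grip_width: 0.0
```

>>> send_rows:
  rows:
    - {"x": -4,"y": 1,"z": -3,"rx": 0,"ry": 0,"rz": 0,"fingers": 0}
    - {"x": -2,"y": 1,"z": -5,"rx": 0,"ry": 0,"rz": 0,"fingers": 0}
    - {"x": -1,"y": 0,"z": -5,"rx": 0,"ry": 0,"rz": 0,"fingers": 0}

```text
time_s: 6.38
tcp_pos: [471.2, 23.4, 73.1]
ee_rot: [[-0.964, -0.223, 0.142], [-0.222, 0.975, 0.021], [-0.143, -0.012, -0.99]]
wrist_force: [-18.2, -3.1, 87.9]
grip_width: -0.0
```

>>> send_rows:
  rows:
    - {"x": 0,"y": 0,"z": 2,"rx": 0,"ry": 0,"rz": 0,"fingers": 0}
    - {"x": 0,"y": 0,"z": 15,"rx": 0,"ry": 0,"rz": 0,"fingers": 0}
    - {"x": -2,"y": 0,"z": 20,"rx": 0,"ry": 0,"rz": 0,"fingers": 0}
    - {"x": 0,"y": -2,"z": 6,"rx": 0,"ry": 0,"rz": 0,"fingers": 0}

```text
time_s: 6.72
tcp_pos: [471.7, 19.3, 109.8]
ee_rot: [[-0.964, -0.219, 0.147], [-0.219, 0.976, 0.019], [-0.148, -0.014, -0.989]]
wrist_force: [0.1, -0.3, 0.1]
grip_width: 0.002
```

```bash
python3 run3.py 4; python3 - <<'E'
import cv2,numpy as np
a=[cv2.resize(cv2.imread('pics/s%s.png'%n)[222:262,235:285],None,fx=8,fy=8,interpolation=2) for n in '34']
cv2.imwrite('pics/cmp4.png',np.hstack(a))
E
```

```text
6.7667 [472.3  18.4 110.7] [0.32659479 0.16202775 1.3131869 ]
panel coords x,y,h 25.3 104.0 41.8
```

View pics/cmp4.png

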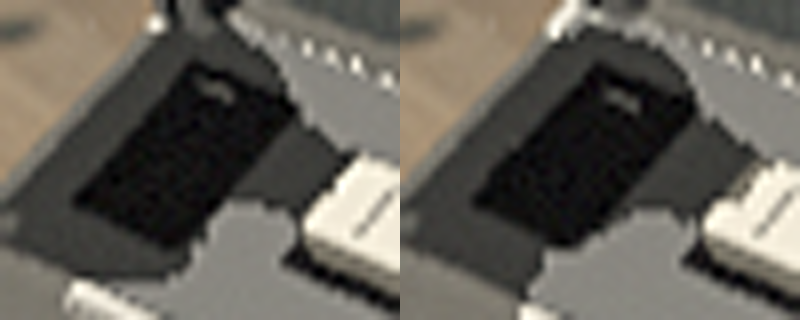

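>>> send_rows:
  rows:
    - {"x": -6,"y": 6,"z": -10,"rx": 0,"ry": 0,"rz": 0.01,"fingers": 0}
    - {"x": -2,"y": 2,"z": -10,"rx": 0,"ry": 0,"rz": 0,"fingers": 0}
    - {"x": 0,"y": 0,"z": -6,"rx": 0,"ry": 0,"rz": 0,"fingers": 0}
    - {"x": 0,"y": 0,"z": 0,"rx": 0,"ry": 0,"rz": 0,"fingers": 0}

```text
time_s: 7.1
tcp_pos: [470.4, 21.7, 92.1]
ee_rot: [[-0.963, -0.218, 0.157], [-0.218, 0.976, 0.015], [-0.156, -0.02, -0.987]]
wrist_force: [0.7, -0.7, -0.4]
grip_width: 0.002
```

>>> send_rows:
  rows:
    - {"x": -5,"y": 4,"z": -4,"rx": 0.015,"ry": 0.03,"rz": 0,"fingers": 0}
    - {"x": -4,"y": 2,"z": -4,"rx": 0,"ry": 0,"rz": 0.01,"fingers": 0}
    - {"x": -2,"y": 1,"z": -4,"rx": 0,"ry": 0,"rz": 0,"fingers": 0}

```text
time_s: 7.35
tcp_pos: [460.9, 24.6, 80.4]
ee_rot: [[-0.967, -0.22, 0.128], [-0.219, 0.975, 0.025], [-0.131, -0.004, -0.991]]
wrist_force: [0.7, -1.0, 0.3]
grip_width: 0.003
```

>>> send_rows:
  rows:
    - {"x": 3,"y": 0,"z": -3,"rx": 0,"ry": 0,"rz": 0,"fingers": 0}
    - {"x": 1,"y": 0,"z": -3,"rx": 0,"ry": 0,"rz": 0,"fingers": 0}

```text
time_s: 7.52
tcp_pos: [465.4, 24.0, 74.5]
ee_rot: [[-0.967, -0.219, 0.129], [-0.218, 0.976, 0.025], [-0.131, -0.004, -0.991]]
wrist_force: [0.7, 0.5, -0.1]
grip_width: -0.002
```

>>> send_rows:
  rows:
    - {"x": 0,"y": 0,"z": -2.5,"rx": 0,"ry": 0,"rz": 0,"fingers": 0}
    - {"x": 0,"y": 0,"z": -2,"rx": 0,"ry": 0,"rz": 0,"fingers": 0}

```text
time_s: 7.68
tcp_pos: [465.7, 24.0, 73.0]
ee_rot: [[-0.967, -0.219, 0.133], [-0.217, 0.976, 0.025], [-0.135, -0.005, -0.991]]
wrist_force: [-9.8, -2.8, 44.2]
grip_width: -0.003
```

The recheck met a rigid stop at the "on" height, so the rocker is on. The long key is next.

>>> send_rows:
  rows:
    - {"x": 0,"y": 0,"z": 15,"rx": 0,"ry": 0,"rz": 0,"fingers": 0}
    - {"x": 0,"y": -6,"z": 20,"rx": 0.015,"ry": -0.055,"rz": 0,"fingers": 0}
    - {"x": 0,"y": -20,"z": 6,"rx": 0.015,"ry": -0.055,"rz": 0.01,"fingers": 0}
    - {"x": 0,"y": -22,"z": 0,"rx": 0,"ry": 0,"rz": 0,"fingers": 0}
    - {"x": 0,"y": -16,"z": 0,"rx": 0,"ry": 0,"rz": 0,"fingers": 0}
    - {"x": 0,"y": 0,"z": 0,"rx": 0,"ry": 0,"rz": 0,"fingers": 0}

```text
time_s: 8.18
tcp_pos: [467.7, -38.3, 116.5]
ee_rot: [[-0.939, -0.239, 0.247], [-0.235, 0.971, 0.047], [-0.251, -0.013, -0.968]]
wrist_force: [0.2, -0.3, -0.2]
grip_width: -0.001
```

```bash
python3 run3.py 5; python3 -c "
from h import *; print(np.round(manip.read_state()['ee_rot'],3))"
```

```text
8.2333 [467.9 -36.5 116.6] [ 1.1770819   0.29455304 -0.46950804]
panel coords x,y,h 9.9 51.8 51.7
[[-0.939 -0.241  0.247]
 [-0.236  0.97   0.049]
 [-0.251 -0.012 -0.968]]
```

View pics/os5.png

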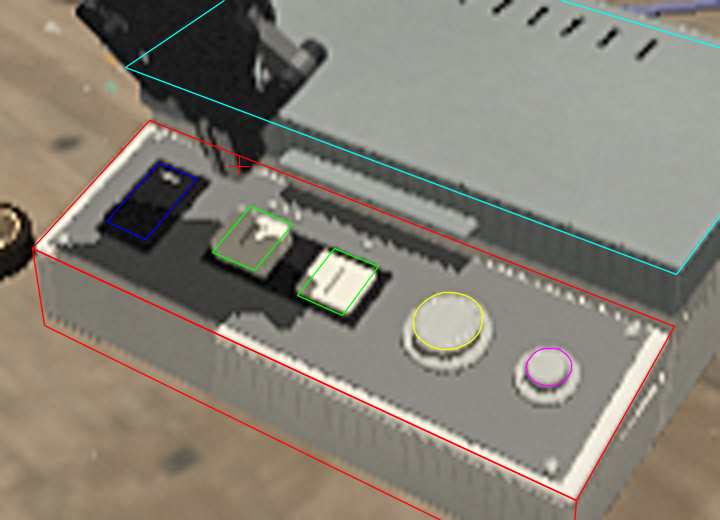

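>>> send_rows:
  rows:
    - {"x": -4,"y": -4,"z": -12,"rx": 0,"ry": 0,"rz": 0,"fingers": 0}
    - {"x": 0,"y": -3,"z": -12,"rx": 0,"ry": 0,"rz": 0,"fingers": 0}
    - {"x": 0,"y": 0,"z": -10,"rx": 0,"ry": 0,"rz": 0,"fingers": 0}
    - {"x": 0,"y": 0,"z": 0,"rx": 0,"ry": 0,"rz": 0,"fingers": 0}

```text
time_s: 8.57
tcp_pos: [466.6, -40.2, 82.8]
ee_rot: [[-0.937, -0.242, 0.251], [-0.237, 0.97, 0.052], [-0.256, -0.011, -0.967]]
wrist_force: [-0.7, 0.5, 0.0]
grip_width: -0.0
```

```bash
python3 run3.py 6
```

```text
8.6167 [466.9 -39.8  83.5] [ 0.18877929  0.02595404 -0.31379278]
panel coords x,y,h 0.1 48.8 20.1
```

View pics/os6.png

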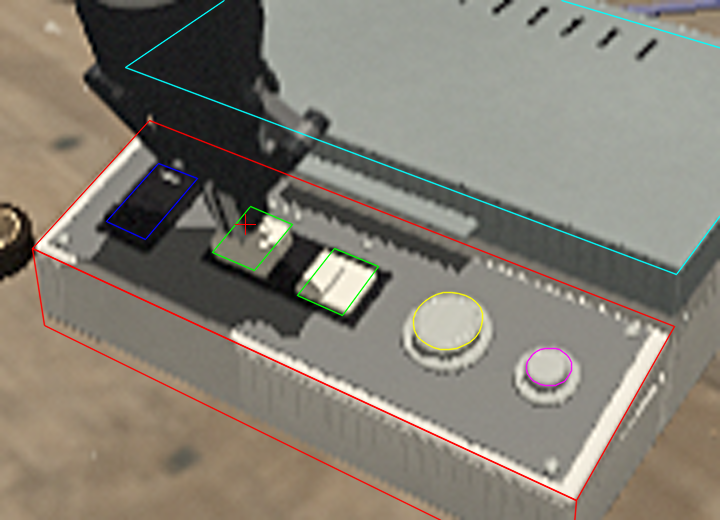

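>>> send_rows:
  rows:
    - {"x": 1,"y": -1,"z": -5,"rx": 0,"ry": 0,"rz": 0,"fingers": 0}
    - {"x": 1,"y": 0,"z": -4,"rx": 0,"ry": 0,"rz": 0,"fingers": 0}
    - {"x": 1,"y": 0,"z": -3,"rx": 0,"ry": 0,"rz": 0,"fingers": 0}

```text
time_s: 8.87
tcp_pos: [470.1, -39.3, 72.1]
ee_rot: [[-0.936, -0.246, 0.252], [-0.24, 0.969, 0.052], [-0.257, -0.012, -0.966]]
wrist_force: [-2.0, -0.4, 2.7]
grip_width: 0.002
```

>>> send_rows:
  rows:
    - {"x": 1,"y": 0,"z": -4,"rx": 0,"ry": 0,"rz": 0,"fingers": 0}
    - {"x": 1,"y": 0,"z": -3,"rx": 0,"ry": 0,"rz": 0,"fingers": 0}

```text
time_s: 9.03
tcp_pos: [470.5, -39.1, 70.1]
ee_rot: [[-0.933, -0.25, 0.257], [-0.246, 0.968, 0.05], [-0.261, -0.017, -0.965]]
wrist_force: [-18.1, -7.0, 67.2]
grip_width: 0.003
```

>>> send_rows:
  rows:
    - {"x": 0,"y": 0,"z": 1,"rx": 0,"ry": 0,"rz": 0,"fingers": 0}
    - {"x": 0,"y": 0,"z": 0,"rx": 0,"ry": 0,"rz": 0,"fingers": 0}
    - {"x": -2,"y": 0,"z": 15,"rx": 0,"ry": 0,"rz": 0,"fingers": 0}
    - {"x": -4,"y": 0,"z": 25,"rx": 0,"ry": 0,"rz": 0,"fingers": 0}
    - {"x": 0,"y": 0,"z": 15,"rx": 0,"ry": 0,"rz": 0,"fingers": 0}
    - {"x": 0,"y": 0,"z": 0,"rx": 0,"ry": 0,"rz": 0,"fingers": 0}

```text
time_s: 9.53
tcp_pos: [465.8, -37.6, 129.9]
ee_rot: [[-0.931, -0.253, 0.262], [-0.248, 0.967, 0.051], [-0.266, -0.017, -0.964]]
wrist_force: [0.6, -0.1, 0.5]
grip_width: 0.001
```

```bash
python3 run3.py 7; python3 - <<'E'
import cv2,numpy as np
a=[cv2.resize(cv2.imread('pics/s%s.png'%n)[232:276,265:322],None,fx=7,fy=7,interpolation=2) for n in '37']
cv2.imwrite('pics/cmp7.png',np.hstack(a))
E
```

```text
9.5833 [465.5 -37.8 129. ] [-0.64150976 -0.79559431 -0.17828392]
panel coords x,y,h 10.4 51.1 64.4
```

View pics/cmp7.png

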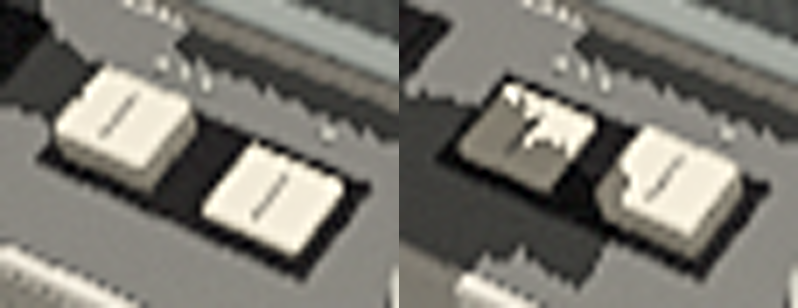

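>>> send_rows:
  rows:
    - {"x": 6,"y": -26,"z": 0,"rx": 0.015,"ry": 0.015,"rz": 0,"fingers": 0}
    - {"x": 7,"y": -30,"z": 0,"rx": 0,"ry": 0,"rz": -0.01,"fingers": 0}
    - {"x": 7,"y": -30,"z": 0,"rx": 0,"ry": 0,"rz": 0,"fingers": 0}
    - {"x": 6,"y": -22,"z": -8,"rx": 0,"ry": 0,"rz": 0,"fingers": 0}
    - {"x": 0,"y": -2,"z": -12,"rx": 0,"ry": 0,"rz": 0,"fingers": 0}
    - {"x": 0,"y": 0,"z": 0,"rx": 0,"ry": 0,"rz": 0,"fingers": 0}

```text
time_s: 10.08
tcp_pos: [485.7, -133.9, 103.1]
ee_rot: [[-0.939, -0.246, 0.238], [-0.239, 0.969, 0.059], [-0.246, -0.002, -0.969]]
wrist_force: [-0.3, 0.2, 1.4]
grip_width: -0.001
```

```bash
python3 run3.py 8
```

```text
10.1333 [ 485.6 -134.9  103.5] [ 0.30040877 -1.34153701 -0.48787188]
panel coords x,y,h 0.7 -48.0 40.6
```

View pics/os8.png

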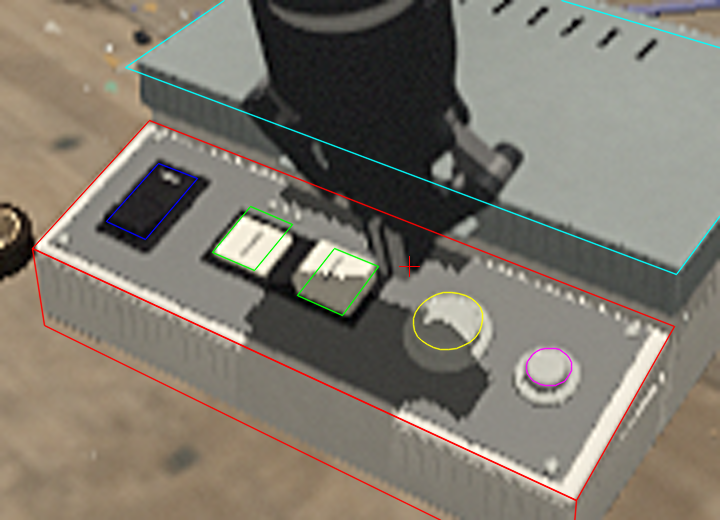

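>>> send_rows:
  rows:
    - {"x": 3,"y": -9,"z": 0,"rx": 0,"ry": 0,"rz": 0,"fingers": 0}
    - {"x": 3,"y": -6,"z": -4,"rx": 0,"ry": 0,"rz": 0,"fingers": 0}
    - {"x": 2,"y": -2,"z": -8,"rx": 0,"ry": 0,"rz": 0,"fingers": 0}
    - {"x": 2,"y": 0,"z": -8,"rx": 0,"ry": 0,"rz": 0,"fingers": 0}
    - {"x": 0,"y": 0,"z": 0,"rx": 0,"ry": 0,"rz": 0,"fingers": 0}

```text
time_s: 10.55
tcp_pos: [495.5, -149.5, 81.0]
ee_rot: [[-0.939, -0.251, 0.234], [-0.244, 0.968, 0.059], [-0.241, -0.001, -0.97]]
wrist_force: [-0.0, 0.1, -0.1]
grip_width: 0.001
```

```bash
python3 run3.py 9
```

```text
10.6 [ 495.5 -149.2   81.5] [-0.19903568 -0.70051984  0.68651275]
panel coords x,y,h 1.2 -64.2 17.8
```

View pics/os9.png

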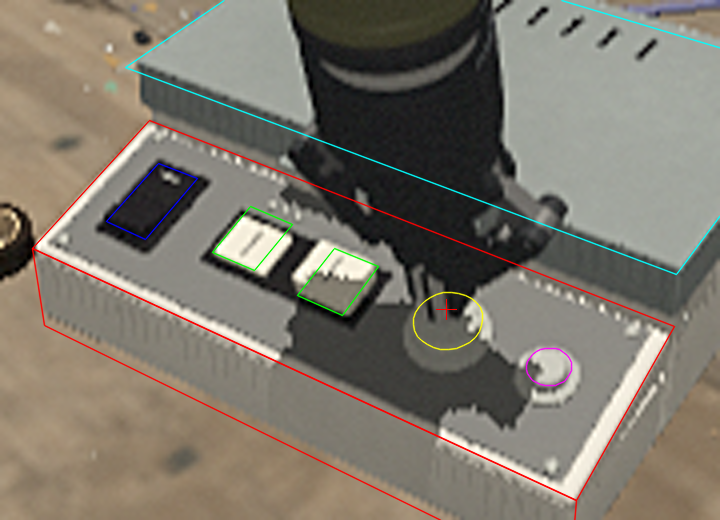

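Centred over start. I'll press along the panel normal.

>>> send_rows:
  rows:
    - {"x": 1,"y": 0,"z": -4,"rx": 0,"ry": 0,"rz": 0,"fingers": 0}
    - {"x": 1,"y": 0,"z": -4,"rx": 0,"ry": 0,"rz": 0,"fingers": 0}
    - {"x": 1,"y": 0,"z": -4,"rx": 0,"ry": 0,"rz": 0,"fingers": 0}

```text
time_s: 10.85
tcp_pos: [498.5, -148.0, 69.9]
ee_rot: [[-0.938, -0.254, 0.234], [-0.248, 0.967, 0.059], [-0.241, -0.003, -0.97]]
wrist_force: [-5.1, -1.0, 15.9]
grip_width: -0.002
```

>>> send_rows:
  rows:
    - {"x": 1,"y": 0,"z": -3,"rx": 0,"ry": 0,"rz": 0,"fingers": 0}
    - {"x": 0,"y": 0,"z": -3,"rx": 0,"ry": 0,"rz": 0,"fingers": 0}

```text
time_s: 11.02
tcp_pos: [498.8, -148.0, 69.2]
ee_rot: [[-0.937, -0.256, 0.239], [-0.25, 0.967, 0.055], [-0.245, -0.008, -0.969]]
wrist_force: [-15.4, -3.1, 53.7]
grip_width: 0.001
```

>>> send_rows:
  rows:
    - {"x": 0,"y": 0,"z": 1,"rx": 0,"ry": 0,"rz": 0,"fingers": 0}
    - {"x": -2,"y": 0,"z": 15,"rx": 0,"ry": 0,"rz": 0,"fingers": 0}
    - {"x": -6,"y": 0,"z": 30,"rx": 0,"ry": 0,"rz": 0,"fingers": 0}
    - {"x": -10,"y": 0,"z": 35,"rx": 0,"ry": 0,"rz": 0,"fingers": 0}
    - {"x": -10,"y": 10,"z": 35,"rx": 0,"ry": 0,"rz": 0,"fingers": 0}
    - {"x": -10,"y": 30,"z": 20,"rx": 0,"ry": 0,"rz": 0,"fingers": 0}
    - {"x": 0,"y": 0,"z": 0,"rx": 0,"ry": 0,"rz": 0,"fingers": 0}
    - {"x": 0,"y": 0,"z": 0,"rx": 0,"ry": 0,"rz": 0,"fingers": 0}

```text
time_s: 11.68
tcp_pos: [470.6, -115.3, 161.5]
ee_rot: [[-0.938, -0.254, 0.238], [-0.251, 0.967, 0.041], [-0.24, -0.021, -0.971]]
wrist_force: [-0.1, -0.7, -0.7]
grip_width: 0.002
```

```bash
python3 run3.py 10
```

```text
11.7333 [ 470.8 -114.2  161.5] [ 0.34372839 -0.01910016  0.10666284]
panel coords x,y,h 5.7 -24.3 99.2
```

View pics/os10.png

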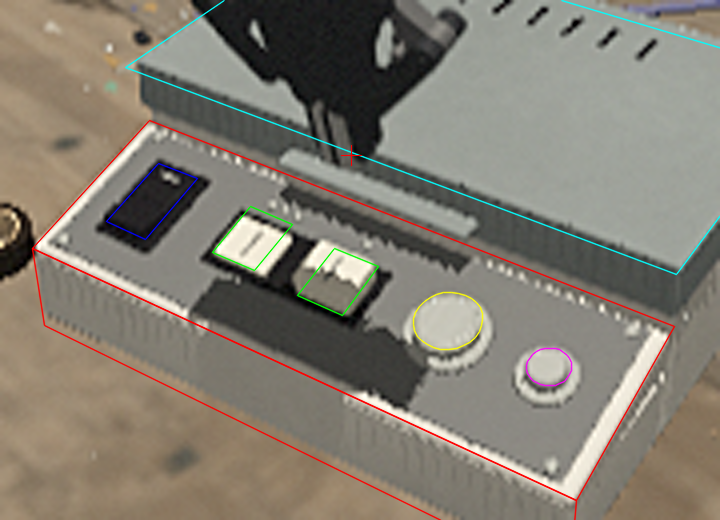

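View pics/s10.png

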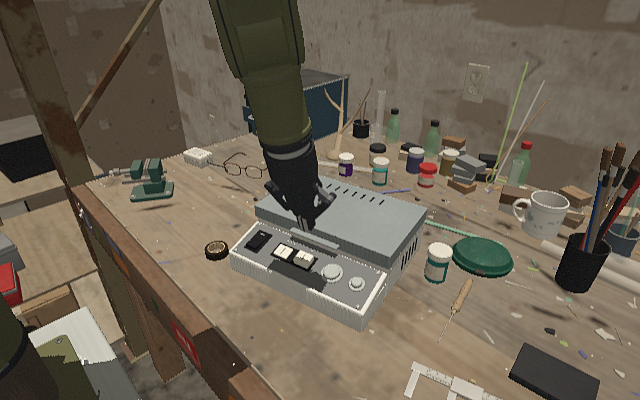

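The final picture shows the lid shut and the long key flat at (284,251), with the short key up and start out at (332,270). The jar (437,262), tape (217,250) and pick (458,305) are where they were, and the fingertips touch nothing.

```bash
python3 -c "
from workcell import manip; print(manip.sign_off()); print(manip.read_state()['time_s'])"
```

```text
the job is handed in; nothing more can be done
None
the job is handed in; nothing more can be done
```

The UV box is started and the job is handed in, at about 12 s of the 51 s allowed. With closed fingertips I shut the lid, switched the mains rocker on, pressed the long-exposure key in, then pressed start and let it go. The hand-in gave no verdict.

**Last checks:**
- **Lid:** it lies on the shut outline in both the top and scene pictures.
- **Rocker:** the rear half looked lower. A second light press met a rigid stop at the "on" height, with no contact where the raised half would have been.
- **Keys:** the long key is in and the short key is out.
- **Start and stop:** start met its end stop about 6 mm in and is out again. The stop button was never touched.
- **Loose things:** in the last scene picture the jar, tape and pick are where they were. The tweezers were hidden behind the box in that view, but I never worked near them.
- **Contact:** the wrist force was about zero at the end, with the tool clear of the box.

**Force peaks:** the presses ran harder than needed at the end stops, at 59 N on the lid, 88 N on the rocker, 67 N on the key and 54 N on start. All are below the 120 N wrist limit. The lid and rocker were checked only by pictures and touch, as no joint readings were available.

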